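Full blast on the bangle

ROBOT

A 6-joint arm with a two-finger parallel gripper is mounted at the origin on the work surface. World frame = base frame: x ahead of the robot, y to its left, z up, the work surface at z = 0. Lengths are in m, angles in degrees, forces in N, time in s.
With the tool pointing down it reaches from about 0.4 to 0.825 m from the base axis. Payload 7 kg.
Tool frame: the origin (TCP) lies on the centre line of the jaws, within the pads' length; the fingertips stand 22 mm ahead of it and the grasp point (between the pads) lies 3 mm ahead of it; z points along the fingers, y is the line along which they close (so a half turn about z gives the same grasp; the last joint's range is limited). The gripper opens to 88 mm and grips with 3 to 60 N. Pads are 19 mm wide; open, the fingers measure 130 mm over their backs; the gripper's body (78 mm by 193 mm) begins 47 mm behind the grasp point.
Start: joints at [-48.295, 20.546, 0.682, 0, -70.136, -16.507], TCP at [0.287, -0.611, 0.249] pointing down, gripper open.
Joint ranges: [-176.03, 176.03], [-82.01, 121.73], [-58.28, 71.71], [-173.87, 95.51], [-174.79, -0.11], [-173.66, 173.66]. Speed limits (degrees/s): [136.94, 136.94, 172.46, 180, 180, 180].

INTERFACE

Orientations are given as [roll, pitch, yaw] about the fixed x, y, z axes, in that order (R = Rz(yaw) Ry(pitch) Rx(roll)).
In Python, from plant import get_state, cams, r gives the robot as it stands.
- The arm moves only by the tool apply_moves, never from a script. Its argument "targets" is a list of rows, each an object with "dp": the shift along the world's x, y, z in m, a list of three; "yaw": the turn about the world's z in degrees. In form: [{"dp": [x, y, z], "yaw": yaw}, ...]. A call has 1 to 20 rows; each row is the pose to reach, as a shift and turn from the pose commanded when the call began; what a row does not reach only later rows make up. A row lasts 1/12 s, in which the tool goes at most 41.7 mm and 7.16 degrees, less where a joint would pass 70% of its speed; a pose out of reach is approached as far as the arm can. A call with a gripper value outside its range is refused whole. "grip" is the gripper command: -1 is fully open, 1 is shut, values between are in proportion, set as the call begins (left out, the last holds). The fingers move at their own pace and stop on an object; "squeeze" is the grip in N (left out, the last holds). Time passes only in rows, so rows that repeat a pose let the fingers close. It gives the time, the measured TCP pose, the force, the opening and the grip force at its end, in the units of the state.
- get_state(): the state, without advancing time (a new reading comes with each control period).
- cams.capture(name): name is "side" or "top" or "wrist"; returns a dict with "image" (384x512x3 uint8, red, green, blue), "range_z" (384x512 float32, m along the optical axis (not along the pixel's ray), 0 where there is no reading), "fx", "fy", "cx", "cy" (pixels), "R" (3x3) and "t" (3): a world point X has camera coordinates R X + t; the wrist camera has in their place "T_tool_cam" (4x4, takes a point from camera to tool coordinates, whose origin is the TCP and whose axes are the flange's). Camera axes: x right, y down, z forward; pixel columns grow to the right and rows downward; lengths in m; the calibration is good to about 2 mm. A picture is of the moment at which its call begins: read the wrist's pose just before it.
- r.close_job(): hands the job in; it is judged then, once.
The state is a dict: "time_s": time; "joints": joint angles; "qd": joint speeds; "joint_torque": joint torques, N m; "tcp_pos": TCP position; "eef_rot": TCP orientation; "contact_force": force on the tool from outside, world axes, zero at the start; "moment": the same for the moment, N m; "gripper_width": finger opening in m; "gripper_force": force on a finger pad.
Only numpy, scipy, OpenCV 4.12 (cv2) and the standard library are available. Lean on these libraries where they do the work, as an engineer would, in place of code of your own. Each camera call takes 0.05 s, during which the arm holds its last target. There are 200 camera calls.

TASK

Blow the polishing grit off the silver bangle blank held in the vise: on the orange blow gun aimed at it, squeeze the black trigger paddle past its first-stage pressure point, fully into the second stage. Keep it there for about two seconds, then let go so that the trigger springs all the way back out. Leave the green gun's trigger alone.

Things in the scene. Friction and masses are not known exactly. Their poses are not given: they have to be found in the camera images.
- orange_gun: Orange blow gun lying level in a bench stand (base 190x80x12 mm). Origin on the table under the middle of its body; x to the nozzle, y away from the paddle's side, z up. Body: bar 160 (x) x 24 (y) x 34 mm, axis 90 mm up. Two saddles with rubber cheeks at x = +-62 mm (tops 100 mm up) leave 54 mm free either side of x = 0. In the rubber it yields up to 7 mm along y, 1.3 N per mm.
- orange_trigger (a point): Centre of the outer face of the orange gun's black trigger paddle (56 long, 7 thick, 34 mm tall), at x 0, y -34, z 90 mm of the gun at rest; same axes: +y pushes it in. Gun and paddle are 46 mm wide at rest, 35 squeezed: a finger on the paddle, one on the body's back face (46 mm along y). First stage: 6 mm of soft spring, 1.6 to 4 N, until it meets the brass sleeve.
- orange_second (a joint): Second-stage travel of the orange gun's trigger, in m: 0 at rest and all through the first stage, until the push exceeds 9 N; then the paddle pushes the brass sleeve in, up to 0.005 (fully squeezed, 12 N). Springs back when released.
- green_first (a joint): First-stage travel of the green gun's trigger, in m: 0 at rest, 0.006 at its pressure point. The green gun is the same but for its colour, aims at a brass dapping block and stands beside the orange one; which is left or right varies.
Mind the look-alikes: they are no part of the job. What is shaped like the part that bears orange_gun but turquoise is not meant.

How it is judged:
By the outcome, as a careful person would: the job done as asked, in the order asked, and still so for the second after the job is handed in, with the robot touching nothing.
It also fails if it takes over 29 s, if anything falls off the work surface, if the arm or the gripper's body presses on something with over 40 N, if the wrist force passes 120 N, or if a joint passes its speed limit or range.

## Working session

There is one attempt and no reset: what is moved stays moved. The work goes in short steps, Python scripts to look and compute and a tool call to move; the robot and the scene stay as the last step left them, time stands still between calls to the robot, and variables do not carry over. Pictures are saved under pics/ and viewed, at most 10 in all, crops included, and the job is handed in when it is done.

Besides the shell and the picture viewer there is one more tool, called as a command line: name --argument value ..., lists and objects as JSON in quotes. apply_moves: Moves the arm, as the interface text tells. Its arguments: {"type":"object","properties":{"targets":{"type":"array","items":{"type":"object","properties":{"dp":{"type":"array","items":{"type":"number"}},"yaw":{"type":"number"}}}},"grip":{"type":"number"},"squeeze":{"type":"number"}},"required":["targets"]}

```bash
mkdir -p pics; cat > h.py <<'E'
import numpy as np, cv2
from plant import get_state, cams, r
def snap(n,f):
    c=cams.capture(n); cv2.imwrite('pics/'+f,c['image'][:,:,::-1]); np.savez('pics/'+f[:-4]+'.npz',**c); return c
def pts(c):
    z=c['range_z']; v,u=np.indices(z.shape)
    P=np.stack([(u-c['cx'])/c['fx']*z,(v-c['cy'])/c['fy']*z,z],-1)
    return (P-c['t'])@c['R']
E
python3 - <<'E'
from h import *
a=snap('top','top1.png'); b=snap('side','side1.png')
cv2.imwrite('pics/both.png',cv2.resize(np.vstack([a['image'],b['image']])[:,:,::-1],None,fx=.78,fy=.78))
s=get_state(); print({k:s[k] for k in('time_s','tcp_pos','eef_rot','gripper_width','contact_force')})
E
```

```text
{'time_s': 0.1, 'tcp_pos': array([ 0.28720495, -0.61041977,  0.24771062]), 'eef_rot': array([ 1.79915706e+02, -8.35923182e-03, -1.54806692e+02]), 'gripper_width': 0.08764749206856695, 'contact_force': array([ 0.05745856,  0.32137426, -0.15964778])}
```

View pics/both.png

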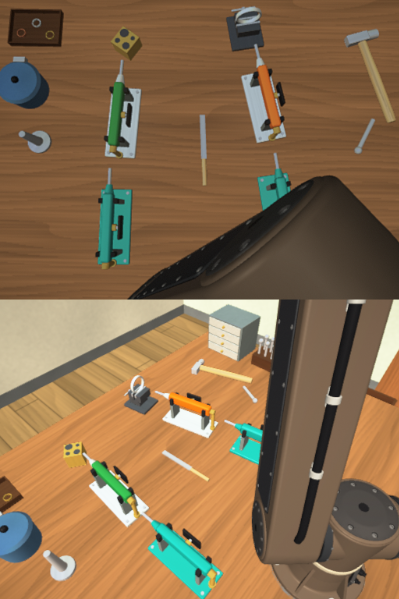

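The top half (scaled 0.78) shows the orange gun at about (267,97), with its nozzle towards the bangle in the vise at (245,25) and a black paddle at about (278,102). The look-alikes are the green gun (116,115) and two turquoise guns (115,225) and (275,190). I choose the orange one. Next I'll measure it and check a crop.

```bash
python3 - <<'E'
from h import *
c=dict(np.load('pics/top1.npz')); P=pts(c); im=c['image']
hsv=cv2.cvtColor(im,cv2.COLOR_RGB2HSV)
roi=np.zeros(im.shape[:2],bool); roi[70:190,300:380]=1
m=roi&(hsv[...,0]>5)&(hsv[...,0]<16)&(hsv[...,1]>190)&(hsv[...,2]>150)&(P[...,2]>.08)
k=P[m]; print(m.sum(),np.median(k,0),np.percentile(k[:,2],[5,50,95]))
(cx,cy),wh,an=cv2.minAreaRect(np.float32(k[:,:2]*1000)); print('orange rect',cx,cy,wh,an)
b=roi&(hsv[...,2]<70)&(P[...,2]>.06)
n,l,st,ce=cv2.connectedComponentsWithStats(b.astype(np.uint8))
for i in range(1,n):
    if st[i,4]>8: print(ce[i],st[i],P[l==i].mean(0).round(4),cv2.minAreaRect(np.float32(P[l==i][:,:2]*1000)))
w=roi&(hsv[...,1]<40)&(hsv[...,2]>150)&(P[...,2]<.03)
print('base',cv2.minAreaRect(np.float32(P[w][:,:2]*1000)))
for uv in [(100,150),(450,150)]: print(P[uv[1],uv[0]])
cv2.imwrite('pics/crop1.png',cv2.resize(im[60:200,290:400,::-1],None,fx=4,fy=4,interpolation=2))
E
```

```text
966 [ 0.57301385 -0.15581191  0.1057826 ] [0.09705586 0.1057826  0.10877025]
orange rect 453.27288818359375 -113.25547790527344 (96.69313049316406, 396.20770263671875) 70.22179412841797
[346.05263158  91.92105263] [344  88   5  10  38] [ 0.6379 -0.1621  0.097 ] ((636.1336059570312, -162.27598571777344), (17.576452255249023, 8.268837928771973), 5.944855213165283)
[327.34782609  97.60869565] [324  92   7  13  69] [ 0.6293 -0.127   0.0877] ((631.663818359375, -128.53904724121094), (12.562384605407715, 13.101325035095215), 12.340693473815918)
[359.32786885 120.15846995] [354 105  12  31 183] [ 0.5794 -0.1856  0.1034] ((438.0430603027344, -107.85448455810547), (38.00392150878906, 374.6311340332031), 61.112545013427734)
[361.15625 152.0625 ] [359 149   5   8  32] [ 0.5183 -0.1891  0.0981] ((518.3972778320312, -188.77369689941406), (12.487915992736816, 8.473593711853027), 1.61250638961792)
[342.06666667 157.58333333] [339 153   7  11  60] [ 0.5091 -0.1541  0.0895] ((510.641845703125, -155.66270446777344), (11.044820785522461, 11.681530952453613), 11.921277046203613)
base ((575.91650390625, -157.76583862304688), (189.10409545898438, 79.52991485595703), 12.973607063293457)
[0.53959824 0.33978505 0.00136542]
[ 0.54991135 -0.39515291  0.00175065]
```

View pics/crop1.png

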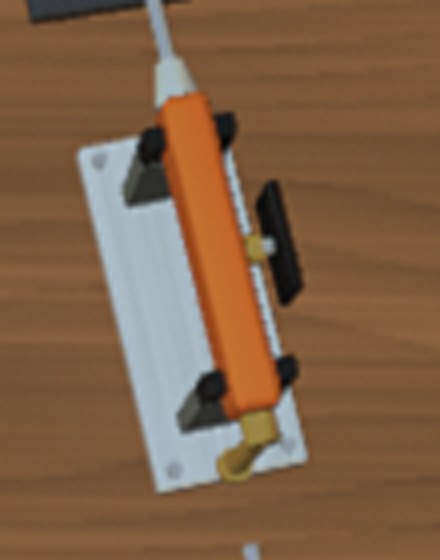

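The crop shows the orange gun with its nozzle up-left and its black paddle at crop (278,243), on the gun's −y side, so the choice is confirmed. The base fit gives an origin of about (0.575, −0.158) and a yaw of 13°. I'll move above it with the grasp centre at gun y = −6 mm, turning −12.2°.

apply_moves --targets '[{"dp": [0.01, 0.015, 0], "yaw": -1}, {"dp": [0.027, 0.042, 0], "yaw": -2}, {"dp": [0.046, 0.071, 0], "yaw": -3}, {"dp": [0.065, 0.1, 0], "yaw": -4}, {"dp": [0.085, 0.131, 0], "yaw": -5}, {"dp": [0.105, 0.162, 0], "yaw": -6}, {"dp": [0.125, 0.193, 0], "yaw": -7}, {"dp": [0.145, 0.224, 0], "yaw": -8}, {"dp": [0.165, 0.255, 0], "yaw": -9}, {"dp": [0.185, 0.286, 0], "yaw": -10}, {"dp": [0.205, 0.317, 0], "yaw": -11}, {"dp": [0.225, 0.348, 0], "yaw": -12}, {"dp": [0.245, 0.379, 0], "yaw": -12.2}, {"dp": [0.262, 0.405, 0], "yaw": -12.2}, {"dp": [0.277, 0.428, 0], "yaw": -12.2}, {"dp": [0.286, 0.442, 0], "yaw": -12.2}, {"dp": [0.289, 0.447, 0], "yaw": -12.2}, {"dp": [0.289, 0.447, 0], "yaw": -12.2}, {"dp": [0.289, 0.447, 0], "yaw": -12.2}]' --grip -1

```text
time_s: 1.68
tcp_pos: [0.5759, -0.1641, 0.2483]
eef_rot: [180.0, -0.0, -167.0]
contact_force: [-0.1, 0.3, -0.1]
gripper_width: 0.0872
gripper_force: 0.0
```

```bash
python3 - <<'E'
from h import *
from scipy.spatial.transform import Rotation as Ro
s=get_state(); c=snap('wrist','w1.png')
print(s['time_s'],s['tcp_pos'],s['eef_rot'])
z=c['range_z']; v,u=np.indices(z.shape)
P=np.stack([(u-c['cx'])/c['fx']*z,(v-c['cy'])/c['fy']*z,z],-1)
T=c['T_tool_cam']; P=P@T[:3,:3].T+T[:3,3]
W=P@Ro.from_euler('xyz',s['eef_rot'],degrees=True).as_matrix().T+s['tcp_pos']
a=np.radians(13); o=np.array([.575,-.158])
gx=(W[...,:2]-o)@[np.cos(a),np.sin(a)]; gy=(W[...,:2]-o)@[-np.sin(a),np.cos(a)]
h=cv2.cvtColor(c['image'],cv2.COLOR_RGB2HSV)
ok=(z>0)&(abs(gx)<.1)&(abs(gy)<.08)
m=ok&(h[...,0]>5)&(h[...,0]<16)&(h[...,1]>180)&(abs(W[...,2]-.105)<.006)
if m.sum():
  print('orange',m.sum(),np.percentile(gx[m],[1,99]),np.percentile(gy[m],[1,99]),np.median(W[m][:,2]))
  p=np.polyfit(gx[m],gy[m],1); print('slope deg',np.degrees(p[0]),p[1])
b=ok&(h[...,2]<70)&(abs(W[...,2]-.105)<.006)&(gy<-.018)&(abs(gx)<.04)
if b.sum(): print('paddle',b.sum(),np.percentile(gx[b],[2,98]),np.percentile(gy[b],[2,98]),np.median(W[b][:,2]))
E
```

```text
1.6833 [ 0.57590821 -0.16406987  0.24827352] [ 1.79990471e+02 -4.52618773e-02 -1.66989628e+02]
orange 956 [-0.07872062  0.06478381] [-0.01379381  0.00921731] 0.1047595539651607
slope deg -0.8439980254543054 -0.009201200805220773
paddle 376 [-0.02702038  0.02450149] [-0.03520402 -0.02965133] 0.10540758998398576
```

View pics/w1.png

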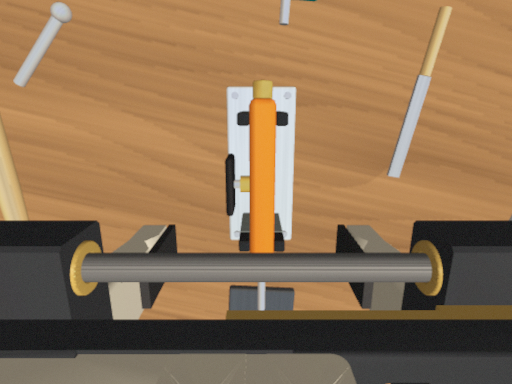

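The wrist view shows the orange gun along column 262, with its paddle at (231,185) midway between the fingers. The gun sits about 1.5 mm nearer the paddle side than estimated. I'll apply a small correction and go down.

apply_moves --targets '[{"dp": [0, -0.0015, -0.01], "yaw": 0}, {"dp": [0, -0.0015, -0.028], "yaw": 0}, {"dp": [0, -0.0015, -0.048], "yaw": 0}, {"dp": [0, -0.0015, -0.068], "yaw": 0}, {"dp": [0, -0.0015, -0.088], "yaw": 0}, {"dp": [0, -0.0015, -0.106], "yaw": 0}, {"dp": [0, -0.0015, -0.122], "yaw": 0}, {"dp": [0, -0.0015, -0.136], "yaw": 0}, {"dp": [0, -0.0015, -0.147], "yaw": 0}, {"dp": [0, -0.0015, -0.153], "yaw": 0}, {"dp": [0, -0.0015, -0.155], "yaw": 0}, {"dp": [0, -0.0015, -0.155], "yaw": 0}, {"dp": [0, -0.0015, -0.155], "yaw": 0}]'

```text
time_s: 2.82
tcp_pos: [0.5767, -0.1655, 0.0942]
eef_rot: [-180.0, 0.0, -167.0]
contact_force: [1.3, 0.2, -0.6]
gripper_width: 0.0876
gripper_force: 0.0
```

apply_moves --targets '[{"dp": [0, 0, 0], "yaw": 0}, {"dp": [0, 0, 0], "yaw": 0}, {"dp": [0, 0, 0], "yaw": 0}, {"dp": [0, 0, 0], "yaw": 0}]' --grip -0.1 --squeeze 20

```text
time_s: 3.15
tcp_pos: [0.5766, -0.1652, 0.094]
eef_rot: [-180.0, 0.0, -167.0]
contact_force: [0.3, 0.5, -0.6]
gripper_width: 0.0663
gripper_force: 0.0
```

apply_moves --targets '[{"dp": [0, 0, 0], "yaw": 0}, {"dp": [0, 0, 0], "yaw": 0}, {"dp": [0, 0, 0], "yaw": 0}, {"dp": [0, 0, 0], "yaw": 0}, {"dp": [0, 0, 0], "yaw": 0}, {"dp": [0, 0, 0], "yaw": 0}]' --grip 1 --squeeze 22

```text
time_s: 3.65
tcp_pos: [0.5764, -0.1651, 0.0937]
eef_rot: [180.0, 0.0, -167.0]
contact_force: [-0.7, 0.8, 2.9]
gripper_width: 0.0343
gripper_force: 22.0
```

apply_moves --targets '[{"dp": [0, 0, 0], "yaw": 0}, {"dp": [0, 0, 0], "yaw": 0}, {"dp": [0, 0, 0], "yaw": 0}, {"dp": [0, 0, 0], "yaw": 0}, {"dp": [0, 0, 0], "yaw": 0}, {"dp": [0, 0, 0], "yaw": 0}, {"dp": [0, 0, 0], "yaw": 0}, {"dp": [0, 0, 0], "yaw": 0}, {"dp": [0, 0, 0], "yaw": 0}, {"dp": [0, 0, 0], "yaw": 0}, {"dp": [0, 0, 0], "yaw": 0}, {"dp": [0, 0, 0], "yaw": 0}, {"dp": [0, 0, 0], "yaw": 0}, {"dp": [0, 0, 0], "yaw": 0}, {"dp": [0, 0, 0], "yaw": 0}, {"dp": [0, 0, 0], "yaw": 0}, {"dp": [0, 0, 0], "yaw": 0}, {"dp": [0, 0, 0], "yaw": 0}, {"dp": [0, 0, 0], "yaw": 0}, {"dp": [0, 0, 0], "yaw": 0}]'

```text
time_s: 5.32
tcp_pos: [0.5765, -0.1653, 0.0937]
eef_rot: [-180.0, 0.0, -167.0]
contact_force: [-1.0, 1.8, 5.2]
gripper_width: 0.034
gripper_force: 22.0
```

apply_moves --targets '[{"dp": [0, 0, 0], "yaw": 0}, {"dp": [0, 0, 0], "yaw": 0}, {"dp": [0, 0, 0], "yaw": 0}]'

```text
time_s: 5.57
tcp_pos: [0.5765, -0.1653, 0.0937]
eef_rot: [-180.0, 0.0, -167.0]
contact_force: [-1.9, 2.3, 5.3]
gripper_width: 0.0339
gripper_force: 22.0
```

apply_moves --targets '[{"dp": [0, 0, 0], "yaw": 0}, {"dp": [0, 0, 0], "yaw": 0}, {"dp": [0, 0, 0], "yaw": 0}, {"dp": [0, 0, 0], "yaw": 0}, {"dp": [0, 0, 0], "yaw": 0}, {"dp": [0, 0, 0], "yaw": 0}, {"dp": [0, 0, 0], "yaw": 0}, {"dp": [0, 0, 0], "yaw": 0}, {"dp": [0, 0, 0], "yaw": 0}, {"dp": [0, 0, 0], "yaw": 0}, {"dp": [0, 0, 0], "yaw": 0}, {"dp": [0, 0, 0], "yaw": 0}, {"dp": [0, 0, 0], "yaw": 0}, {"dp": [0, 0, 0], "yaw": 0}]' --grip -1

```text
time_s: 6.73
tcp_pos: [0.5764, -0.1652, 0.0936]
eef_rot: [180.0, 0.0, -167.0]
contact_force: [-0.6, -0.3, -0.0]
gripper_width: 0.0875
gripper_force: 0.0
```

Fully squeezed at 34 mm for about two seconds, then released. Next I'll raise the arm and check the gun.

apply_moves --targets '[{"dp": [0, 0, 0.008], "yaw": 0}, {"dp": [0, 0, 0.024], "yaw": 0}, {"dp": [0, 0, 0.044], "yaw": 0}, {"dp": [0, 0, 0.064], "yaw": 0}, {"dp": [0, 0, 0.084], "yaw": 0}, {"dp": [0, 0, 0.104], "yaw": 0}, {"dp": [0, 0, 0.124], "yaw": 0}, {"dp": [0, 0, 0.14], "yaw": 0}, {"dp": [0, 0, 0.15], "yaw": 0}, {"dp": [0, 0, 0.155], "yaw": 0}, {"dp": [0, 0, 0.155], "yaw": 0}, {"dp": [0, 0, 0.155], "yaw": 0}]'

```text
time_s: 7.73
tcp_pos: [0.576, -0.1651, 0.248]
eef_rot: [180.0, -0.0, -167.0]
contact_force: [-0.2, 0.5, -0.5]
gripper_width: 0.088
gripper_force: 0.0
```

```bash
python3 - <<'E'
from h import *
s=get_state(); c=snap('wrist','w2.png'); print(s['time_s'],s['tcp_pos'])
a=np.load('pics/w1.npz')['image'][60:300,180:350]; b=c['image'][60:300,180:350]
cv2.imwrite('pics/cmp.png',cv2.resize(np.hstack([a,b])[:,:,::-1],None,fx=2.2,fy=2.2))
E
```

```text
7.7333 [ 0.57602096 -0.16511973  0.24797125]
```

View pics/cmp.png

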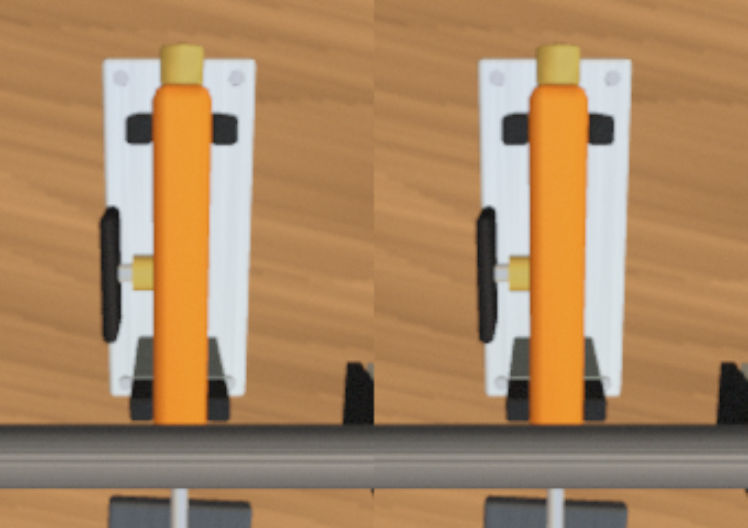

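Before (paddle at 110,272) and after (486,272) look the same: the paddle is fully back out and the gun is in place.

```bash
python3 -c "
from plant import r
print(r.close_job())"
```

```text
the job is handed in; nothing more can be done
None
```

I squeezed the orange gun's trigger fully (opening 34 mm, against 35 mm fully squeezed) for about two seconds, then released it. The paddle sprang all the way back out, the green gun was not touched, and the job was handed in at about 7.8 s.

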